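Centre the bud vase on its stand

ROBOT

A 7-joint arm with a two-finger parallel gripper is mounted at the origin on the work surface. World frame = base frame: x ahead of the robot, y to its left, z up, the work surface at z = 0. Lengths are in m, angles in rad, forces in N, time in s.
With the tool pointing down it reaches from about 0.425 to 0.925 m from the base axis. Payload 6.8 kg.
Tool frame: the origin (TCP) lies midway between the tips of the shut fingers; the grasp point (between the pads) lies 19 mm behind it; x points along the fingers, y is the direction in which the jaws open and shut, and the axes are right-handed (so a half turn about x gives the same grasp; the last joint's range is limited). The gripper opens to 85 mm and grips with 20 to 120 N. Pads are 22 mm wide; open, the fingers measure 114 mm over their backs; the gripper's body (76 mm by 85 mm) begins 54 mm behind the grasp point. The pads swing forward as they close: fully open they stand 13 mm farther back than shut.
Start: joints at [1.077, 0.477, 0.022, 1.555, -0.011, 1.109, -0.083], TCP at [0.254, -0.625, 0.231] pointing down, gripper open.
Joint ranges: [-2.96, 2.96], [-0.34, 2.1], [-1.41, 1.46], [0.24, 2.44], [-1.37, 4.51], [0.17, 1.92], [-2.96, 2.96]. Speed limits (rad/s): [2.39, 2.39, 3.14, 3.14, 3.14, 3.14, 3.14].

INTERFACE

Orientations are given as a rotation vector (axis times angle).
In Python, from bench import r, viewer, nets gives the robot as it stands.
- The arm moves only by the shell command python3 -m pendant 'ROWS' [FORCE]. ROWS is JSON, one flat list of numbers, 5 for each row, row after row: the finger opening in mm, from 0 to 85.4, then the shift along the tool's x, y, z in mm, then the turn about the tool's x in rad. A call has 1 to 20 rows; each row shifts and turns the commanded pose from where the row before left it, along the tool's axes as they then stand; what a row does not reach is not made up. A row lasts 1/8 s, in which the tool goes at most 62.5 mm and 10.7 degrees, less where a joint would pass 70% of its speed; a pose out of reach is approached as far as the arm can. A call with a gripper value outside its range is refused whole. The fingers move at their own pace and stop on an object; FORCE is the grip in N (left out, the last holds). Time passes only in rows, so rows that do not move let the fingers close. It gives the time, the measured TCP pose, the force and the opening at its end, in the units of the state.
- r.get_obs(): the state, without advancing time (a new reading comes with each control period).
- viewer.grab_frame(name): name is "side" or "top" or "wrist"; returns (picture, depth): 480x640x3 uint8, red, green, blue; 480x640 float32, m along the optical axis (not along the pixel's ray), 0 where there is no reading.
- viewer.calibration(name): a dict with "mtx" (3x3 intrinsics, pixels), "world_to_cam" (4x4, takes a point from world to camera coordinates). Camera axes: x right, y up, looking along -z (the intrinsics and any distortion apply to the point x, -y, -z); pixel columns grow to the right and rows downward; lengths in m; the calibration is good to about 2 mm. A picture is of the moment at which its call begins: read the wrist's pose just before it. calibration takes no time and is no camera call; for the wrist camera it gives the pose at the moment of the call.
- r.hand_in(): hands the job in, once; it reports no verdict.
Trained networks look in the newest picture that a camera, given by its name, has taken for a name from the list of things; names that differ only in an ending like _2 or _b are one class to them, and where a whole thing is asked for, a point or a joint stands for the part that bears it (a point fixed in the world has none). Each returns a list of dicts, best first, with "score" (0 to 1); they miss things now and then, are a little off and sometimes report something else, mostly with a low value. They report only what shows in the picture. A call takes as long as a camera call.
- nets.look_for(name, camera): "location" ([x, y, z] in m, in world coordinates, good to about 4 mm: the middle of the surface that is visible of it).
- nets.silhouettes(name, camera): "mask" (480x640 bool, what is visible of it).
The state is a dict: "clock": time; "joints": joint angles; "qvel": joint speeds; "tau": joint torques, N m; "tcp_pos": TCP position; "orientation": TCP orientation; "contact_force": force on the tool from outside, world axes, zero at the start; "moment": the same for the moment, N m; "grip_width": finger opening in m.
Only numpy, scipy, OpenCV 4.12 (cv2) and the standard library are available. Lean on these libraries where they do the work, as an engineer would, in place of code of your own. Each camera call takes 0.05 s, during which the arm holds its last target. There are 200 camera calls.

TASK

The little brass vase stands off-centre on the round metal stand. Without picking it up or pinching it, nudge it with light pushes low on its foot until the foot stands inside the dark ring scribed round the middle of the stand, upright and at rest, then take the hand away. Do not tip it or knock it off, and leave the hammer, the jar and the beaker where they are.

Things in the scene. Friction and masses are not known exactly. Their poses are not given: they have to be found in the camera images.
- vase: brass bud vase, 59 mm tall, 0.14-0.28 kg, round about its z axis. Origin: centre of its underside, z up. Foot 42 mm across, its widest part, with an upright side 3 to 15 mm above the origin: pushed there (1-3 N) it slides. It rests on the middle 26 mm only and topples if pushed higher; over 8 N is too hard. Waist 18 mm across at 25 mm up, belly 35 mm at 36-43 mm. Starts 20-28 mm off centre.
- stand_top (a point): centre of the flat round top of the aluminium stand, fixed to the bench, 60 mm high. The top is 112 mm across; a thin dark ring of 56 mm inside diameter is scribed on it round this point: the foot is inside it while the vase is less than 7 mm off centre. z up; x and y may point any way. Below, a stem and a base 128 mm across.
- hammer: bystander: chasing hammer lying on the bench, 240 mm long, its own x axis along the handle, origin near the middle underneath; to the left of the stand
- jar: bystander: amber glass jar with steel lid, 54 mm across, 65 mm tall, origin at the centre of its underside, on the bench to the right of the stand
- beaker: bystander: open steel beaker, 56 mm across, 60 mm tall, origin at the centre of its underside, on the bench to the right of the stand

How it is judged:
At the end, for the whole second after the job is handed in: The vase stands upright (within 0.06 rad) and at rest on the stand's top, its foot inside the scribed ring: its axis within 7 mm of the stand's centre (horizontal distance between vase and stand_top below 0.007 m and z of vase in the frame of stand_top between -0.003 and 0.003 m and angle between vase's own z axis and vertical below 0.06 rad and linear speed of vase below 0.01 m/s and angular speed of vase below 0.15 rad/s); the robot touches nothing.
It fails at once if the vase is tipped (leans more than 0.35 rad) (angle between vase's own z axis and vertical above 0.35 rad).
It fails at once if the vase is lifted more than 10 mm off the stand's top (z of vase in the frame of stand_top above 0.01 m).
It fails at once if the vase falls off the stand (z of vase in the frame of stand_top below -0.01 m).
It fails at once if the robot pushes or pinches the vase with more than 8 N (contact force between any of the fingers, the arm and vase above 8 N).
It fails at once if the hammer, the jar or the beaker is moved more than 15 mm (distance of any of hammer, jar, beaker from where it was at the start of the episode above 0.015 m).
It also fails if it takes over 58 s, if anything falls off the work surface, if the arm or the gripper's body presses on something with over 40 N, if the wrist force passes 120 N, or if a joint passes its speed limit or range.

## Working session

There is one attempt and no reset: what is moved stays moved. The work goes in short steps, Python scripts to look and compute and a shell command to move; the robot and the scene stay as the last step left them, time stands still between calls to the robot, and variables do not carry over. Pictures are saved under pics/ and viewed, about 8 in all and at most 12, crops included, and the job is handed in when it is done.

```bash
ls; mkdir -p pics
cat > h.py <<'E'
from bench import r, viewer, nets
import numpy as np, cv2
from scipy.spatial.transform import Rotation as R
def cloud(cam,depth):
    c=viewer.calibration(cam);K=np.array(c["mtx"]);T=np.linalg.inv(np.array(c["world_to_cam"]))
    v,u=np.mgrid[0:480,0:640]
    P=np.stack([(u-K[0,2])/K[0,0]*depth,-(v-K[1,2])/K[1,1]*depth,-depth],-1)
    return P@T[:3,:3].T+T[:3,3]
E
python3 - <<'E'
from h import *
o=r.get_obs();print(o)
print(R.from_rotvec(o["orientation"]).as_matrix().round(3))
for cam in("side","top"):
    p,d=viewer.grab_frame(cam)
    cv2.imwrite(f"pics/{cam}0.png",p[:,:,::-1])
    print(cam,viewer.calibration(cam))
    for n in("vase","stand_top","hammer","jar","beaker"):
        print(n,[(np.round(q["location"],3),round(q["score"],2)) for q in nets.look_for(n,cam)][:2])
E
```

```text
pics
{'clock': 0.0, 'joints': array([ 1.07689444,  0.47783974,  0.02233009,  1.5564775 , -0.01151467,
        1.10929531, -0.08308204]), 'qvel': array([-2.59939997e-05, -2.10664057e-05,  2.14309751e-04,  1.03302066e-03,
       -7.41296512e-04, -5.75574538e-04, -7.70479995e-04]), 'tau': array([-8.36161894e-05, -5.96447361e+01,  1.60763685e+00, -2.81189060e+01,
        1.23854616e-02,  9.47127293e-03, -4.84498287e-06]), 'tcp_pos': array([ 0.25376935, -0.62482425,  0.23028795]), 'orientation': array([ 2.0102739 ,  0.39467994, -2.0112666 ]), 'contact_force': array([0.63727272, 0.01121604, 0.0040518 ]), 'moment': array([-0.01135531, -0.00133927,  0.05567866]), 'grip_width': 0.08540961274811741}
[[-0.001  0.376 -0.926]
 [ 0.002 -0.926 -0.376]
 [-1.    -0.002  0.   ]]
side {'mtx': array([[467.07441295,   0.        , 314.89350289],
       [  0.        , 467.07441295, 239.77981202],
       [  0.        ,   0.        ,   1.        ]]), 'world_to_cam': array([[-0.76717715, -0.64142169,  0.00417475,  0.43799172],
       [ 0.34882981, -0.41174092,  0.84189499, -0.25698011],
       [-0.5382908 ,  
[... 336 characters left out ...]
top {'mtx': array([[528.7107661 ,   0.        , 322.46995348],
       [  0.        , 528.7107661 , 228.71054711],
       [  0.        ,   0.        ,   1.        ]]), 'world_to_cam': array([[-0.00314092, -0.99939078,  0.0347592 , -0.01052704],
       [ 0.98878963,  0.00208514,  0.14930076, -0.53304736],
       [-0.14928229,  0.03483848,  0.98818069, -0.97667435],
       [ 0.        ,  0.        ,  0.        ,  1.        ]])}
vase [(array([0.473, 0.024, 0.105]), 0.62)]
stand_top [(array([0.487, 0.004, 0.059]), 0.71)]
hammer [(array([0.597, 0.262, 0.024]), 0.72), (array([0.489, 0.006, 0.058]), 0.54)]
jar [(array([ 0.586, -0.233,  0.061]), 0.81)]
beaker [(array([ 0.47 , -0.264,  0.032]), 0.71)]
```

```bash
cat >> h.py <<'E'
from scipy.optimize import least_squares
def circ(xy,rad,x0=None):
    x0=xy.mean(0) if x0 is None else x0
    return least_squares(lambda c:np.hypot(*(xy-c).T)-rad,x0,loss="soft_l1",f_scale=.001).x
def measure(cam):
    p,d=viewer.grab_frame(cam);W=cloud(cam,d)
    res={}
    near=(np.hypot(W[...,0]-.487,W[...,1]-.005)<.085)&(d>0)
    # stand disc: mean z and centre from outline
    m=(near&(W[...,2]>.050)&(W[...,2]<.125)).astype(np.uint8)
    flat=near&(abs(W[...,2]-.06)<.006); res["topz"]=np.median(W[flat][:,2])
    cs,_=cv2.findContours((flat|(m>0)).astype(np.uint8),0,1); c=max(cs,key=len)[:,0]
    q=W[c[:,1],c[:,0]];q=q[abs(q[:,2]-.06)<.006]
    res["stand"]=circ(q[:,:2],.056)
    for lo,hi,rad,n in((.064,.074,.021,"foot"),(.097,.102,.0175,"belly")):
        s=W[near&(W[...,2]>lo)&(W[...,2]<hi)]
        if len(s)>10: res[n]=circ(s[:,:2],rad,res["stand"] if 0 else s[:,:2].mean(0)); res[n+"_n"]=len(s)
    return p,d,W,res
E
python3 - <<'E'
from h import *
ims=[]
for cam in("top","side"):
    p,d,W,res=measure(cam);print(cam,res)
    ax=viewer.calibration(cam);T=np.array(ax["world_to_cam"]);K=np.array(ax["mtx"])
    c=T[:3,:3]@np.array([.487,.01,.07])+T[:3,3];u=int(K[0,2]+K[0,0]*c[0]/-c[2]);v=int(K[1,2]+K[1,1]*c[1]/c[2]);print(u,v)
    ims.append(cv2.resize(p[v-70:v+70,u-70:u+70],(400,400),interpolation=2))
cv2.imwrite("pics/crop0.png",np.hstack(ims)[:,:,::-1])
a=cv2.imread("pics/side0.png");b=cv2.imread("pics/top0.png")
cv2.imwrite("pics/both.png",cv2.resize(np.hstack([a,b]),(800,300)))
E
```

```text
top {'topz': np.float64(0.0603345490323951), 'stand': array([0.49022214, 0.01206555]), 'foot': array([0.48028891, 0.01421252]), 'foot_n': 60}
311 250
side {'topz': np.float64(0.059677789668133197), 'stand': array([0.48763943, 0.01351658]), 'foot': array([0.47313272, 0.0251038 ]), 'foot_n': 140, 'belly': array([0.47292221, 0.02525786]), 'belly_n': 60}
350 259
```

View pics/crop0.png

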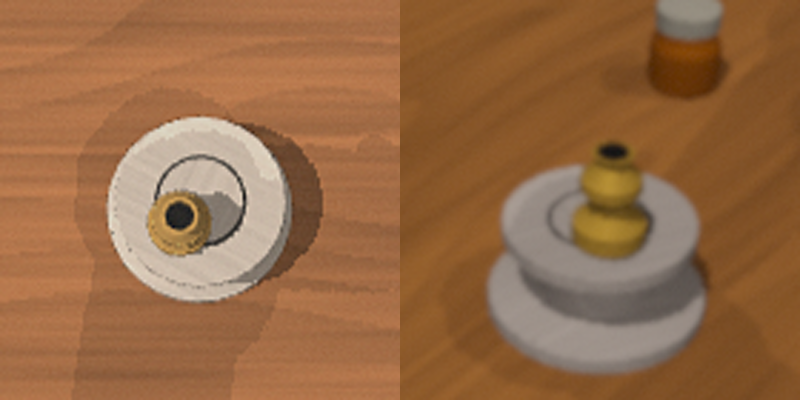

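View pics/both.png

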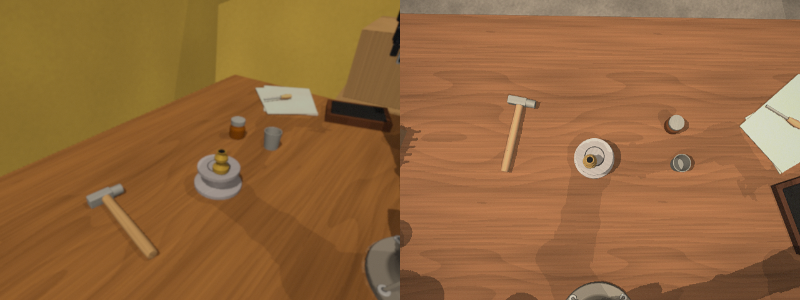

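The vase foot sits at about (304,259) px in the top view and the ring centre at about (311,250). That puts the vase roughly 15 mm nearer the robot and 12 mm left of centre, so I'll push along (+0.78, −0.62). First I turn the tool and travel over at height, with the fingers narrowed to a two-point fork.

```bash
python3 -m pendant '[16,0,0,0,-0.1735, 16,0,0,0,-0.1735, 16,0,0,0,-0.1735, 16,0,0,0,-0.1735, 16,0,0,0,-0.1735, 16,0,0,0,-0.1735, 16,0,0,0,-0.1735, 16,0,0,0,-0.1735, 16,0,0,0,-0.1735, 16,0,0,0,-0.1735, 16,0,0,0,-0.1735, 16,0,0,0,-0.1735]' 20
python3 -m pendant '[16,0,43,-12,0, 16,0,43,-12,0, 16,0,43,-12,0, 16,0,43,-12,0, 16,0,43,-12,0, 16,0,43,-12,0, 16,0,43,-12,0, 16,0,43,-12,0, 16,0,43,-12,0, 16,0,43,-12,0, 16,0,43,-12,0, 16,0,43,-12,0, 16,0,43,-12,0, 16,0,43,-12,0, 16,0,0,0,0]'
python3 - <<'E'
from h import *
o=r.get_obs();print(o["tcp_pos"],o["joints"].round(2));print(R.from_rotvec(o["orientation"]).as_matrix().round(3))
p,d=viewer.grab_frame("wrist");cv2.imwrite("pics/w1.png",p[:,:,::-1])
for n in("vase","stand_top"):print(n,nets.look_for(n,"wrist"))
E
```

```text
clock: 2.2
tcp_pos: [0.2539, -0.6255, 0.2313]
orientation: [0.523, 1.507, -0.523]
contact_force: [-0.3, -0.2, 0.1]
grip_width: 0.016
clock: 4.08
tcp_pos: [0.4995, -0.0461, 0.2319]
orientation: [0.524, 1.506, -0.521]
contact_force: [0.1, -1.0, 0.7]
grip_width: 0.0163
[ 0.49951802 -0.04611183  0.23187894] [ 0.61  0.27 -0.75  1.92  0.21  1.03  0.67]
[[ 0.002  0.619  0.785]
 [ 0.002  0.785 -0.619]
 [-1.     0.002  0.   ]]
vase [{'location': [0.4668, 0.0225, 0.1054], 'score': 0.63}, {'location': [0.4857, 0.0044, 0.0629], 'score': 0.47}]
stand_top [{'location': [0.487, 0.0097, 0.0624], 'score': 0.89}]
```

View pics/w1.png

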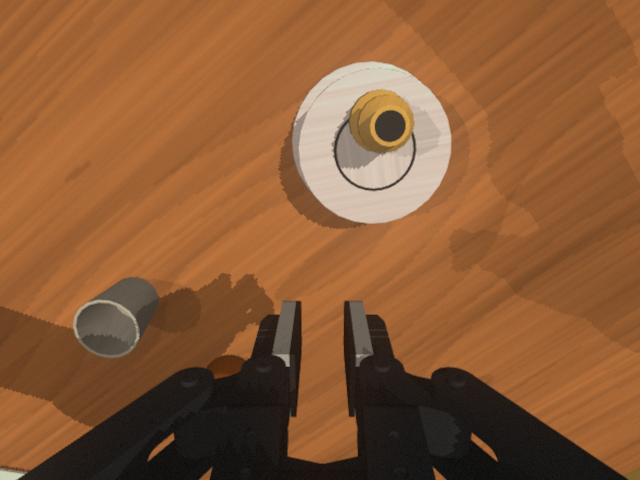

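The wrist view shows the ring centred near (375,149) px, the vase mouth near (390,125), and the two finger pads apart with a clear gap. I'll fit the ring and the mouth from these pixels and their ray geometry.

```bash
cat >> h.py <<'E'
def plane(cam,cal,uv,z):
    K=np.array(cal["mtx"]);T=np.linalg.inv(np.array(cal["world_to_cam"]))
    uv=np.asarray(uv,float).reshape(-1,2)
    d=np.stack([(uv[:,0]-K[0,2])/K[0,0],-(uv[:,1]-K[1,2])/K[1,1],-np.ones(len(uv))],-1)@T[:3,:3].T
    o=T[:3,3];return (o+d*((z-o[2])/d[:,2])[:,None])[:,:2]
def fit(cam,save=None):
    cal=viewer.calibration(cam);p,d=viewer.grab_frame(cam)
    if save: cv2.imwrite(save,p[:,:,::-1])
    v,u=np.mgrid[0:480,0:640];uv=np.stack([u,v],-1).reshape(-1,2)
    A=plane(cam,cal,uv,.060).reshape(480,640,2)
    disc=np.hypot(A[...,0]-.4875,A[...,1]-.011)<.050
    hsv=cv2.cvtColor(p,cv2.COLOR_RGB2HSV)
    g=p.max(2).astype(float);bh=cv2.morphologyEx(p.max(2),cv2.MORPH_BLACKHAT,np.ones((9,9)))
    brass=(hsv[...,1]>90)
    rr=np.hypot(A[...,0]-.4875,A[...,1]-.011)
    ring=disc&(bh>50)&~cv2.dilate(brass.astype(np.uint8),np.ones((7,7))).astype(bool)&(abs(rr-.0285)<.008)
    q=A[ring];s=least_squares(lambda c:np.hypot(q[:,0]-c[0],q[:,1]-c[1])-c[2],[.4875,.011,.0285],loss="soft_l1",f_scale=.001).x
    out={"ring":s.round(4),"n":len(q)}
    m=nets.silhouettes("vase",cam)
    if m:
        mk=m[0]["mask"]
        # mouth: dark pixels inside mask's filled hull
        hull=np.zeros((480,640),np.uint8);pts=np.argwhere(mk)[:,::-1].astype(np.int32)
        cv2.fillConvexPoly(hull,cv2.convexHull(pts),1)
        dk=((hull>0)&(g<65)).astype(np.uint8);dk=cv2.morphologyEx(dk,cv2.MORPH_OPEN,np.ones((3,3)))
        n,l,st,ce=cv2.connectedComponentsWithStats(dk)
        if n>1:
            i=1+np.argmax(st[1:,4]);c=ce[i];out["mouth_px"]=c.round(1);out["area"]=st[i,4]
            b=plane(cam,cal,c,.118)[0];out["vase"]=b.round(4)
            e=s[:2]-b;out["err"]=(e*1000).round(1);out["dist"]=round(1000*np.hypot(*e),1)
            o=r.get_obs();M=R.from_rotvec(o["orientation"]).as_matrix()
            rel=M.T@np.r_[b-o["tcp_pos"][:2],0];out["vase_in_tool_yz"]=(rel[1:]*1000).round(1)
            rel=M.T@np.r_[s[:2]-o["tcp_pos"][:2],0];out["ring_in_tool_yz"]=(rel[1:]*1000).round(1);out["tcp"]=o["tcp_pos"].round(4)
    return out
E
python3 - <<'E'
from h import *
for c in("wrist","top","side"):print(c,fit(c))
E
```

```text
wrist {'ring': array([0.4882, 0.0098, 0.0289]), 'n': 466, 'mouth_px': array([400.3, 127.3]), 'area': np.int32(234), 'vase': array([0.4759, 0.0227]), 'err': array([ 12.3, -12.9]), 'dist': np.float64(17.9), 'vase_in_tool_yz': array([ 44.2, -63.7]), 'ring_in_tool_yz': array([ 41.8, -46. ]), 'tcp': array([ 0.498 , -0.0516,  0.2312])}
top {'ring': array([0.4899, 0.0121, 0.0291]), 'n': 93, 'mouth_px': array([303.1, 255.3]), 'area': np.int32(62), 'vase': array([0.4739, 0.0261]), 'err': array([ 16., -14.]), 'dist': np.float64(21.3), 'vase_in_tool_yz': array([ 45.3, -67.3]), 'ring_in_tool_yz': array([ 44.4, -46.1]), 'tcp': array([ 0.4981, -0.0514,  0.2313])}
side {'ring': array([0.4875, 0.011 , 0.0285]), 'n': 0, 'mouth_px': array([354.4, 241.6]), 'area': np.int32(23), 'vase': array([0.4727, 0.0242]), 'err': array([ 14.8, -13.2]), 'dist': np.float64(19.9), 'vase_in_tool_yz': array([ 42.8, -66.9]), 'ring_in_tool_yz': array([ 41.7, -47.1]), 'tcp': array([ 0.4982, -0.051 ,  0.2313])}
```

```bash
python3 -m pendant '[16,0,7,-21,0, 16,0,7,-21,0, 16,0,7,-21,0, 16,0,7,-21,0, 16,0,7,-21,0, 16,0,8,-20,0, 16,0,0,0,0, 16,0,0,0,0, 16,20,0,0,0, 16,20,0,0,0, 16,20,0,0,0, 16,20,0,0,0, 16,20,0,0,0, 16,20,0,0,0, 16,15,0,0,0, 16,0,0,0,0, 16,0,0,0,0, 16,0,0,0,0]'
python3 - <<'E'
from h import *
for c in("top","side"):print(c,fit(c,f"pics/{c}2.png"))
p=fit("wrist","pics/w2.png");print(p)
s=cv2.imread("pics/side2.png")[180:320,270:430];w=cv2.imread("pics/w2.png")
cv2.imwrite("pics/c2.png",np.hstack([cv2.resize(s,(400,350)),cv2.resize(w,(400,350))]))
E
```

```text
clock: 6.78
tcp_pos: [0.4281, 0.0615, 0.097]
orientation: [0.528, 1.504, -0.527]
contact_force: [0.7, -0.6, -0.0]
grip_width: 0.016
top {'ring': array([0.4902, 0.0113, 0.0285]), 'n': 90}
side {'ring': array([0.4969, 0.0197, 0.0477]), 'n': 20, 'mouth_px': array([352.6, 255.6]), 'area': np.int32(329), 'vase': array([0.4525, 0.0565]), 'err': array([ 44.3, -36.8]), 'dist': np.float64(57.6), 'vase_in_tool_yz': array([11.6, 22.4]), 'ring_in_tool_yz': array([10.6, 80. ]), 'tcp': array([0.4278, 0.0614, 0.0966])}
{'ring': array([0.4875, 0.011 , 0.0285]), 'n': 0}
```

View pics/c2.png

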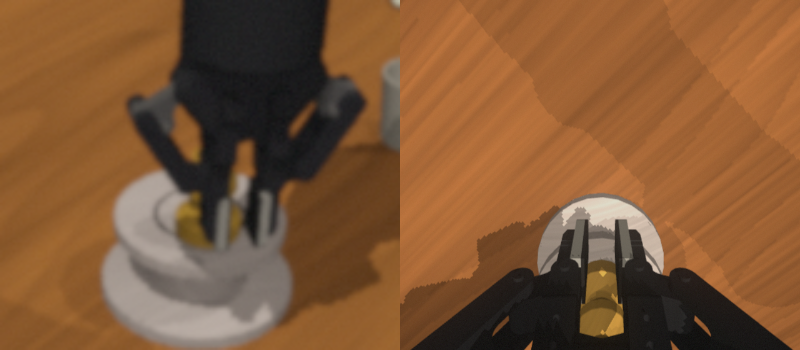

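```bash
python3 -m pendant '[16,16,-0.5,0,0, 16,16,-0.5,0,0, 16,0,0,0,0, 16,0,0,0,0, 16,0,0,3,0, 16,0,0,3,0, 16,0,0,3,0, 16,0,0,3,0, 16,0,0,3,0, 16,0,0,3,0, 16,0,0,0,0, 16,0,0,0,0]'
python3 - <<'E'
from h import *
cal=viewer.calibration("side")
p,d=viewer.grab_frame("side");cv2.imwrite("pics/s3.png",cv2.resize(p[190:300,290:420],(780,660)) [60:,:,::-1])
print(r.get_obs()["contact_force"], r.get_obs()["tcp_pos"])
E
```

```text
clock: 8.57
tcp_pos: [0.4409, 0.0495, 0.0643]
orientation: [0.527, 1.506, -0.527]
contact_force: [0.2, -0.1, 0.1]
grip_width: 0.0161
[0.22220695 0.39655837 0.06685928] [0.44082777 0.0494839  0.06427061]
```

View pics/s3.png

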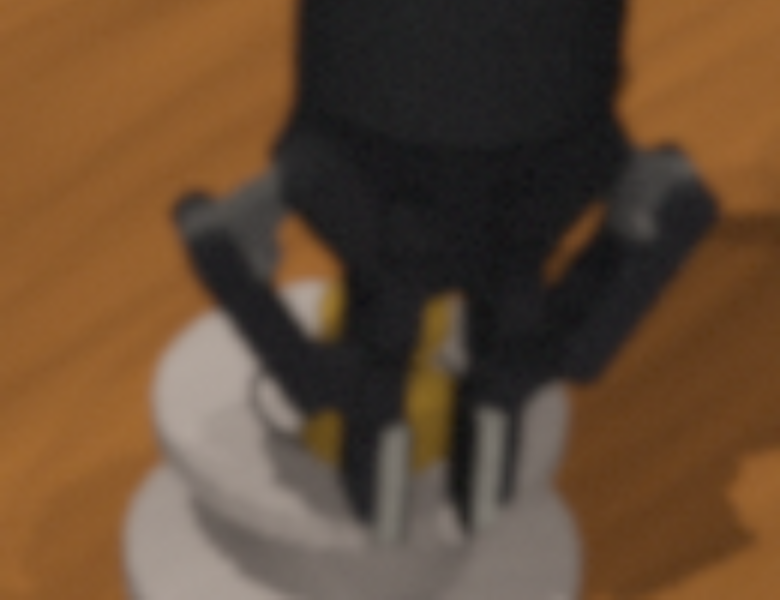

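```bash
python3 -m pendant '[16,0,0,1.5,0, 16,0,0,1.5,0, 16,0,0,1.5,0, 16,0,0,1.5,0, 16,0,0,1.5,0, 16,0,0,1.5,0, 16,0,0,1.5,0, 16,0,0,1.5,0, 16,0,0,1.5,0, 16,0,0,1.5,0]'
python3 -m pendant '[16,0,0,1,0, 16,0,0,1,0, 16,0,0,1,0, 16,0,0,1,0, 16,0,0,1,0, 16,0,0,1,0, 16,0,0,1,0, 16,0,0,1,0, 16,0,0,1,0, 16,0,0,1,0]'
python3 - <<'E'
from h import *
ims=[]
for c,(v,u) in(("side",(190,290)),("top",(190,240))):
    p,d=viewer.grab_frame(c);ims.append(cv2.resize(p[v:v+130,u:u+130],(400,400)))
cv2.imwrite("pics/c4.png",np.hstack(ims)[:,:,::-1])
p,d,W,res=measure("side");print(res)
E
```

```text
clock: 9.88
tcp_pos: [0.4526, 0.0401, 0.0643]
orientation: [0.527, 1.506, -0.527]
contact_force: [-1.5, 0.8, 0.1]
grip_width: 0.0161
clock: 11.12
tcp_pos: [0.4605, 0.0338, 0.0643]
orientation: [0.527, 1.506, -0.527]
contact_force: [-1.5, 1.1, 0.0]
grip_width: 0.0162
{'topz': np.float64(0.059654350155372626), 'stand': array([0.48744136, 0.01364384]), 'foot': array([0.47177494, 0.04075899]), 'foot_n': 129, 'belly': array([0.46433669, 0.03605569]), 'belly_n': 81}
```

View pics/c4.png

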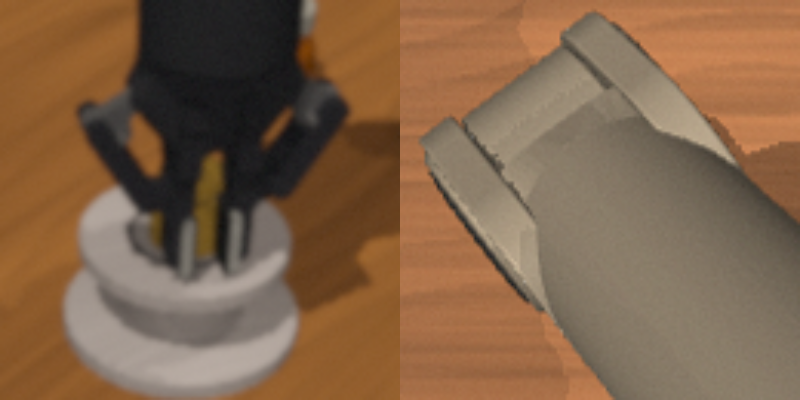

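Force is about 1.9 N, straight back along the push, and the vase is upright. I'll push 5 mm more, then back off and look.

```bash
python3 -m pendant '[16,0,0,1,0, 16,0,0,1,0, 16,0,0,1,0, 16,0,0,1,0, 16,0,0,1,0, 16,0,0,0,0, 16,0,0,-5,0, 16,0,0,-10,0, 16,0,0,-15,0, 16,0,0,-20,0, 16,-20,0,0,0, 16,-30,0,0,0, 16,-40,0,0,0, 16,-40,0,0,0, 16,-30,0,0,0, 16,0,0,0,0, 16,0,0,0,0, 16,0,0,0,0]'
python3 -m pendant '[16,0,-20,8,0, 16,0,-20,8,0, 16,0,-20,8,0, 16,0,-20,8,0, 16,0,-20,8,0, 16,0,-20,8,0, 16,0,-20,8,0, 16,0,0,0,0, 16,0,0,0,0, 16,0,0,0,0]'
python3 - <<'E'
from h import *
ims=[]
for c,(v,u) in(("wrist",0),("side",(190,290)),("top",(190,250))) if 0 else (("side",(190,290)),("top",(190,250))):
    print(c,fit(c,f"pics/{c}5.png"))
    ims.append(cv2.resize(cv2.imread(f"pics/{c}5.png")[v:v+120,u:u+120],(400,400)))
cv2.imwrite("pics/c5.png",np.hstack(ims))
print(fit("wrist","pics/w5.png"));print(measure("side")[3],r.get_obs()["tcp_pos"])
E
```

```text
clock: 13.52
tcp_pos: [0.4243, 0.062, 0.2231]
orientation: [0.526, 1.508, -0.528]
contact_force: [0.7, -0.0, 0.8]
grip_width: 0.0159
clock: 14.78
tcp_pos: [0.3819, -0.0815, 0.2242]
orientation: [0.526, 1.506, -0.526]
contact_force: [-0.0, -0.6, 0.4]
grip_width: 0.0161
side {'ring': array([0.4875, 0.011 , 0.0285]), 'n': 0, 'mouth_px': array([351.9, 234.7]), 'area': np.int32(25), 'vase': array([0.4873, 0.0106]), 'err': array([0.2, 0.4]), 'dist': np.float64(0.4), 'vase_in_tool_yz': array([137.9,  24.9]), 'ring_in_tool_yz': array([138.3,  24.8]), 'tcp': array([ 0.3819, -0.0817,  0.2242])}
top {'ring': array([0.4903, 0.0121, 0.0292]), 'n': 108, 'mouth_px': array([310.9, 246.7]), 'area': np.int32(63), 'vase': array([0.4892, 0.0124]), 'err': array([ 1. , -0.3]), 'dist': np.float64(1.1), 'vase_in_tool_yz': array([140.8,  25.1]), 'ring_in_tool_yz': array([141.2,  26.1]), 'tcp': array([ 0.3818, -0.082 ,  0.2243])}
{'ring': array([0.488 , 0.0096, 0.0289]), 'n': 446, 'mouth_px': array([543.1, 273. ]), 'area': np.int32(534), 'vase': array([0.4877, 0.0101]), 'err': array([ 0.3, -0.5]), 'dist': np.float64(0.5), 'vase_in_tool_yz': array([138.2,  25.3]), 'ring_in_tool_yz': array([138. ,  25.8]), 'tcp': array([ 0.3818, -0.0822,  0.2243])}
{'topz': np.float64(0.05974622457118006), 'stand': array([0.48745776, 0.01369426]), 'foot': array([0.48811541, 0.01165855]), 'foot_n': 137, 'belly': array([0.48785019, 0.01198652]), 'belly_n': 57} [ 0.3818078  -0.08229801  0.22433837]
```

View pics/c5.png

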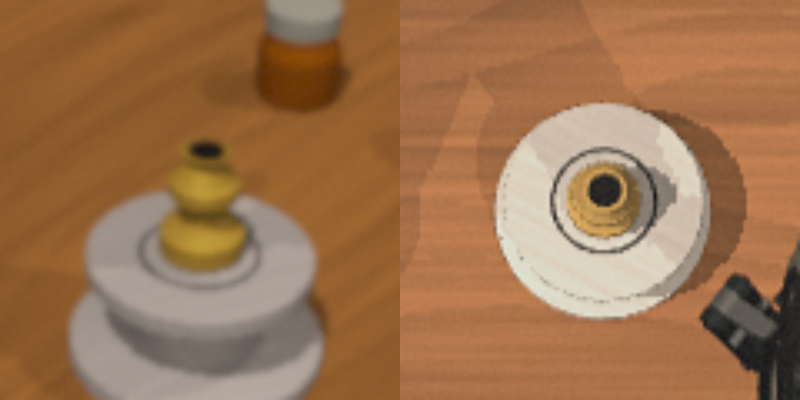

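The vase stands upright inside the full ring in both views (top crop: ring centre about (604,200) px, foot concentric with it). The hand is clear.

```bash
python3 -c "
from bench import r
print(r.get_obs()['contact_force'],r.get_obs()['clock']);print(r.hand_in())"
```

```text
[-0.42982683 -0.72099643  0.67579636] 15.125
the job is handed in; nothing more can be done
None
```

The vase now stands upright inside the scribed ring, and I handed the job in at 15.1 s; no verdict came back.

- **How:** I set the fingers 16 mm apart as a two-point fork, with their tips about 4 mm above the stand. One slow push low on the foot moved the vase about 20 mm. The push force read about 1.9 N when I checked, against the 8 N limit. Then I backed the hand straight off, raised it and moved it aside.
- **Final position:** The wrist camera put the vase 0.5 mm off the ring centre and the top camera 1.1 mm. The limit is 7 mm. Comparing the foot and the stand outline in the side depth gave about 2 mm.
- **Check that did not work:** In the side camera the automatic ring fit found no ring pixels, so the 0.4 mm it printed is only against an assumed centre. Its picture does show the foot inside the ring.
- **At hand-in:** The wrist force was only noise, under about 1 N, and the hand was well clear of the vase.
- **Hammer, jar and beaker:** I did not measure these again at the end. The arm passed well above them and never came down near them.

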